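# Sort the drill attachments and hold the splined one in the test stand

## Task

Three steel drill attachments stand mixed in the white rack. First put the two with round heads and round stems into the green bin and let go of them; then take the one with the square head and cross-splined stem, turn it until its splines mesh with the cross-shaped socket of the test stand, slide it down and press it fully home against the spring, so that its head sits on the block. Finish while still holding it and pressing it home, and do not disturb the bowl, carton and flask.

Things in the scene. Friction and masses are not known exactly. Their poses are not given: they have to be found in the camera images.
- splined_mid (a point): Centre (37 mm above its lower end) of the splined steel attachment, about 160 g, 74 mm tall, upright in a rack pocket. Upper 40 mm: square head 30 x 30 mm, faces square to the point's x and y. Lower 34 mm: plus-shaped stem, two crossed ribs along the same x and y, each 28 mm end to end and 7 mm thick, last 3.5 mm bevelled. z up. Grip the head's flat faces, upper half.
- plain_a_mid (a point): Centre (half-way up, 37 mm above its lower end) of a plain attachment, steel, about 150 g, 74 mm tall, standing upright in a rack pocket: upper 40 mm a round head of 30 mm diameter, lower 34 mm a round stem of 26 mm diameter. z points up.
- plain_b_mid (a point): Centre of the other plain attachment, the same as plain_a.
- rack: White plastic rack, fixed, 290 (x) x 76 (y) x 22 mm high; origin under its centre. Three round pockets 32 mm wide and 12 mm deep, at x = -90, 0 and +90 mm on its centre line; which attachment stands in which varies. The attachments stand 10 mm above the table and rise to 84 mm.
- bin_in (a point): Centre of the inner floor (5 mm above the table) of the open green plastic bin, fixed. Inside 210 mm along the point's x and 150 mm along y; walls 5 mm thick, rims 60 mm above the table.
- socket (a point): Centre of the socket's mouth in the flat top of the test stand, a fixed aluminium block 70 x 70 mm, top 60 mm above the table. z up. Plus-shaped hole: two crossed slots along the point's x and y (square to the block's sides), each 33 mm end to end, 10.4 mm wide; takes the stem in any of four quarter turns. Fully home, the head rests on the block's top, the attachment's centre 3 mm above the mouth.
- plunger (a joint): Travel of the spring plunger in the socket (m): 0 at rest, its top 24 mm below the mouth; about 0.010 when the attachment is fully home. The spring pushes back with 3.6 N at first and about 10 N at home, and lifts the attachment again if it is not kept pressed.
- gallipot: Bystander: small steel bowl, 80 mm wide, 45 mm high; origin under its centre.
- carton: Bystander: cardboard carton 90 x 130 x 50 mm high; origin under its centre.
- flask: Bystander: white plastic flask, 60 mm wide, 130 mm high; origin under its centre.
There are look-alikes about, which are no part of the job. What is shaped like the part that bears plain_a_mid but yellow is not meant.

How it is judged:
By the outcome, as a careful person would: the job done as asked, in the order asked, and still so for the second after the job is handed in, while the arm keeps its last pose, push and grip.
It also fails if it takes over 64 s, if anything falls off the work surface, if the arm or the gripper's body presses on something with over 40 N, if the wrist force passes 120 N, or if a joint passes its speed limit or range.

## Robot

A 6-joint arm with a two-finger parallel gripper is mounted at the origin on the work surface. World frame = base frame: x ahead of the robot, y to its left, z up, the work surface at z = 0. Lengths are in m, angles in rad, forces in N, time in s.
With the tool pointing down it reaches from about 0.35 to 0.775 m from the base axis. Payload 5.5 kg.
Tool frame: the origin (TCP) lies midway between the tips of the shut fingers; the grasp point (between the pads) lies grasp_offset behind it (grasp_offset is the distance from the TCP to the grasp point, in m); z points along the fingers, y is the line along which they close (so a half turn about z gives the same grasp; the last joint's range is limited). The gripper opens to 85 mm and grips with 20 to 120 N. Pads are 22 mm wide; open, the fingers measure 114 mm over their backs; the gripper's body (76 mm by 85 mm) begins 54 mm behind the grasp point. The pads swing forward as they close: fully open they stand 13 mm farther back than shut.
Start: joints at [-1.291, 0.313, 0.046, 1.304, 0, 1.431], TCP at [0.234, -0.525, 0.231] pointing down, gripper open.
Joint ranges: [-2.76, 2.76], [-0.86, 1.69], [-1.03, 1.26], [-2.2, 2.34], [-1.47, 1.5], [-3.14, 3.14]. Speed limits (rad/s): [2.57, 2.57, 3.14, 3.14, 3.14, 3.14].

## Interface

Orientations are given as a unit quaternion [w, x, y, z].
In Python, from workcell import * gives the robot as it stands.
- The arm moves only by the tool step_arm, never from a script. Its argument "deltas" is a list of rows, each a list of 7 numbers: the shift along the world's x, y, z in mm, then the turn, a rotation vector about the world's x, y, z in degrees, then the gripper's target within -1 to 1 (fully open at 1, half-way at 0, shut at -1). A call has 1 to 5 rows; each row shifts and turns the commanded pose from where the row before left it; what a row does not reach is not made up. A row lasts 1/10 s, in which the tool goes at most 50 mm and 8.59 degrees, less where a joint would pass 70% of its speed; a pose out of reach is approached as far as the arm can. A call is refused whole if a number of a shift passes 50 or a number of a turn 8.59, either way. A call with a gripper value outside its range is refused whole. The fingers move at their own pace and stop on an object; "newtons" is the grip in N (left out, the last holds). Time passes only in rows, so rows that do not move let the fingers close. It gives the time, the measured TCP pose, the force, the opening and the grip force at its end, in the units of the state.
- get_state(): the state, without advancing time (a new reading comes with each control period).
- read_camera(name): name is "scene" or "top" or "wrist"; returns a dict with "image" (480x640x3 uint8, red, green, blue), "z_map" (480x640 float32, m along the optical axis (not along the pixel's ray), 0 where there is no reading), "K" (3x3 intrinsics, pixels), "dist_coeffs" ([k1, k2, p1, p2, k3] as OpenCV has them; the pictures are not rectified), "world_from_camera" (4x4, takes a point from camera to world coordinates). Camera axes: x right, y down, z forward; pixel columns grow to the right and rows downward; lengths in m; the calibration is good to about 2 mm. A picture is of the moment at which its call begins.
- hand_in(): hands the job in; it is judged then, once.
The state is a dict: "clock": time; "joint_pos": joint angles; "qvel": joint speeds; "tau": joint torques, N m; "tcp_pos": TCP position; "orientation": TCP orientation; "wrist_force": force on the tool from outside, world axes, zero at the start; "ft_torque": the same for the moment, N m; "finger_gap": finger opening in m; "grip_force": force on a finger pad.
Only numpy, scipy, OpenCV 4.12 (cv2) and the standard library are available. Lean on these libraries where they do the work, as an engineer would, in place of code of your own. Each camera call takes 0.05 s, during which the arm holds its last target. There are 200 camera calls.

## Working session

There is one attempt and no reset: what is moved stays moved. The work goes in short steps, Python scripts to look and compute and a tool call to move; the robot and the scene stay as the last step left them, time stands still between calls to the robot, and variables do not carry over. Pictures are saved under pics/ and viewed, at most 10 in all, crops included, and the job is handed in when it is done.

Besides the shell and the picture viewer there is one more tool, called after "Call:" as name(argument=value, ...) on one line, values as JSON. step_arm: Moves the arm, as the interface text tells. Its arguments: {"type":"object","properties":{"deltas":{"type":"array","items":{"type":"array","items":{"type":"number"}}},"newtons":{"type":"number"}},"required":["deltas"]}

```bash
mkdir -p pics; ls; cat > h.py <<'E'
from workcell import *
import numpy as np, cv2
def shot(n):
    c=read_camera(n); return c
def save(c,p): cv2.imwrite('pics/'+p,cv2.cvtColor(c["image"],cv2.COLOR_RGB2BGR))
def plane(c,uv,z):
    uv=np.asarray(uv,float).reshape(-1,1,2)
    n=cv2.undistortPoints(uv,np.array(c["K"]),np.array(c["dist_coeffs"])).reshape(-1,2)
    T=np.array(c["world_from_camera"]); d=np.c_[n,np.ones(len(n))]@T[:3,:3].T
    o=T[:3,3]; return o+d*((z-o[2])/d[:,2])[:,None]
def cloud(c):
    h,w=c["z_map"].shape; v,u=np.mgrid[:h,:w]
    n=cv2.undistortPoints(np.stack([u,v],-1).reshape(-1,1,2).astype(float),np.array(c["K"]),np.array(c["dist_coeffs"])).reshape(-1,2)
    z=c["z_map"].reshape(-1,1); T=np.array(c["world_from_camera"])
    return ((np.c_[n,np.ones(len(n))]*z)@T[:3,:3].T+T[:3,3]).reshape(h,w,3)
E
python3 - <<'E'
from h import *
s=get_state(); print(s)
for n in("top","scene"):
    c=shot(n); save(c,n+'0.png'); np.savez(n+'0.npz',**c); print(n,np.array(c["world_from_camera"]).round(3).tolist(),np.array(c["K"]).tolist())
E
```

```text
pics
{'clock': 0.0, 'joint_pos': array([-1.29061157e+00,  3.14015653e-01,  4.49611429e-02,  1.30359294e+00,
       -1.45275699e-05,  1.43119129e+00]), 'qvel': array([ 0.00034017,  0.00091701,  0.00074554, -0.00037404, -0.00039391,
       -0.00106921]), 'tau': array([ 2.74683218e-03, -4.80626678e+01,  2.98533726e+01,  1.91888673e-02,
        6.96266102e-05, -1.28440294e-05]), 'tcp_pos': array([ 0.23419196, -0.52458025,  0.2303929 ]), 'orientation': array([-9.22764086e-04,  9.78052399e-01,  2.08357023e-01, -7.22497481e-05]), 'wrist_force': array([ 0.37405139, -0.29672498,  0.46603993]), 'ft_torque': array([-0.02257192, -0.01097311,  0.00601298]), 'grip_force': 0.0, 'finger_gap': 0.08556858138739241}
top [[-0.02, -0.996, 0.086, 0.489], [-1.0, 0.021, 0.001, -0.09], [-0.003, -0.086, -0.996, 1.254], [0.0, 0.0, 0.0, 1.0]] [[511.39755158285334, 0.0, 319.4058926931669], [0.0, 511.39755158285334, 240.9503965516191], [0.0, 0.0, 1.0]]
scene [[0.653, 0.637, -0.409, 1.007], [0.757, -0.559, 0.338, -0.435], [-0.013, -0.531, -0.847, 0.904], [0.0, 0.0, 0.0, 1.0]] [[510.881972523648, 0.0, 324.7296538506568], [0.0, 510.881972523648, 247.27753759396046], [0.0, 0.0, 1.0]]
```

View pics/top0.png

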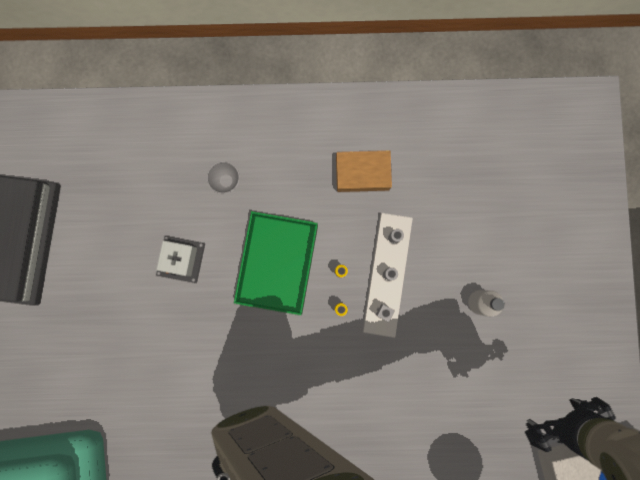

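View pics/scene0.png

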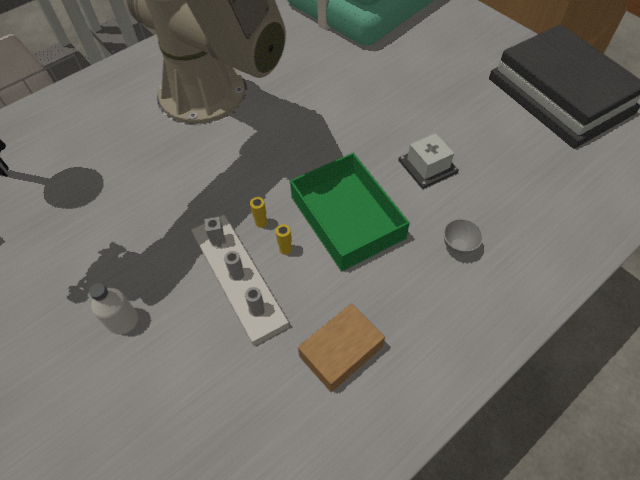

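The top view shows the rack at (388,275). Its parts are at (397,235), (391,273) and (386,312), and the last has the square head. The bin is at (276,262), the socket block at (175,259), the yellow look-alikes at (341,270) and (341,310), and the flask at (490,303). The scene view agrees, with the square head at (214,225).

```bash
python3 - <<'E'
from h import *
c=dict(np.load('top0.npz')); P=cloud(c); 
for name,(u,v),r in [("a",(397,235),12),("b",(391,273),12),("sq",(386,312),12),("y1",(341,270),9),("y2",(341,310),9),("flask",(490,303),18)]:
    q=P[v-r:v+r,u-r:u+r].reshape(-1,3); zt=np.percentile(q[:,2],98); t=q[q[:,2]>zt-.006]
    print(name,t.mean(0).round(4),np.ptp(t,axis=0).round(3),len(t),zt.round(4))
im=c["image"].astype(int); g=((im[...,1]>im[...,0]+40)&(im[...,1]>im[...,2]+30)).astype(np.uint8); g[400:]=0
k,_=cv2.findContours(g,0,2); k=max(k,key=cv2.contourArea); 
bx=cv2.boxPoints(cv2.minAreaRect(k)); print("bin",plane(c,bx,.05).round(3).tolist(),P[262,276])
w=plane(c,[(175,259)],.06); print("sock",w.round(4))
q=P[235:285,150:210]; m=((q[...,2]>.05)&(q[...,2]<.07)).astype(np.uint8); k,_=cv2.findContours(m,0,2);k=max(k,key=cv2.contourArea)+np.array([150,235])
R=cv2.minAreaRect(k);b=plane(c,cv2.boxPoints(R),.06);print(b.round(4).tolist(),b.mean(0),np.median(q[m>0][:,2]))
# rack
q=P[205:345,355:420]; m=((q[...,2]>.014)&(q[...,2]<.03)).astype(np.uint8);k,_=cv2.findContours(m,0,2);k=max(k,key=cv2.contourArea)+np.array([355,205])
b=plane(c,cv2.boxPoints(cv2.minAreaRect(k)),.022);print("rack",b.round(4).tolist(),b.mean(0))
# scene check
c=dict(np.load('scene0.npz'))
P=cloud(c)
for name,(u,v) in [("sq",(214,222)),("b",(234,256)),("a",(255,293))]:
    q=P[v-14:v+14,u-14:u+14].reshape(-1,3); zt=np.percentile(q[:,2],97); t=q[q[:,2]>zt-.006]
    print(name,t.mean(0).round(4),zt.round(4))
print(P[150,431], plane(c,[(431,149)],.06))
E
```

```text
a [ 0.6005 -0.2662  0.0956] [0.126 0.191 1.172] 119 0.0887
b [ 0.5119 -0.2399  0.1687] [0.038 0.174 1.171] 113 0.0896
sq [ 0.4261 -0.233   0.1095] [0.081 0.164 1.171] 148 0.089
y1 [ 0.5226 -0.1372  0.0882] [0.048 0.061 1.181] 100 0.0798
y2 [ 0.4348 -0.1346  0.0881] [0.068 0.059 1.181] 99 0.0795
flask [ 0.4421 -0.4555  0.1828] [0.061 0.396 1.127] 131 0.1332
bin [[0.452, 0.116, 0.05], [0.67, 0.075, 0.05], [0.638, -0.085, 0.05], [0.42, -0.042, 0.05]] [0.54781075 0.01820452 0.00650822]
sock [[0.5572 0.2495 0.06  ]]
[[0.5345, 0.2927, 0.06], [0.6032, 0.2795, 0.06], [0.5871, 0.2069, 0.06], [0.5186, 0.2205, 0.06]] [0.5608649  0.24991833 0.06      ] 0.06039354941904618
rack [[0.3748, -0.1872, 0.022], [0.663, -0.2391, 0.022], [0.6496, -0.3164, 0.022], [0.362, -0.263, 0.022]] [ 0.51236793 -0.25138795  0.022     ]
sq [ 0.4429 -0.2442  0.109 ] 0.0836
b [ 0.5203 -0.2568  0.0951] 0.0833
a [ 0.6065 -0.2722  0.0941] 0.0837
[0.55358447 0.25793931 0.04261634] [[0.56071827 0.24613833 0.06      ]]
```

Call:
step_arm(deltas=[[30,30,4,0,0,6,1],[30,30,4,0,0,6,1],[30,30,4,0,0,6,1],[30,30,4,0,0,6,1],[30,30,4,0,0,6,1]])

```text
clock: 0.6
tcp_pos: [0.3851, -0.3736, 0.2511]
orientation: [-0.0, 0.89, 0.456, -0.0]
wrist_force: [0.5, -0.1, 0.5]
finger_gap: 0.0852
grip_force: 0.0
```

Call:
step_arm(deltas=[[30,30,4,0,0,6,1],[30,30,4,0,0,6,1],[30,30,4,0,0,6,1],[30,30,4,0,0,6,1],[8,4,0,0,0,1.5,1]])

```text
clock: 1.1
tcp_pos: [0.5147, -0.2478, 0.2674]
orientation: [-0.0, 0.766, 0.643, 0.001]
wrist_force: [0.9, -0.4, 0.1]
finger_gap: 0.0857
grip_force: 0.0
```

Call:
step_arm(deltas=[[0,0,0,0,0,0,1],[0,0,0,0,0,0,1]])

```text
clock: 1.3
tcp_pos: [0.5117, -0.2515, 0.2668]
orientation: [-0.0, 0.769, 0.639, -0.0]
wrist_force: [-0.5, -0.2, -0.7]
finger_gap: 0.0855
grip_force: 0.0
```

```bash
cat >> h.py <<'E'
def st():
    s=get_state(); q=s["orientation"]; yaw=np.degrees(2*np.arctan2(q[2],q[1]))
    print(round(s["clock"],2),s["tcp_pos"].round(4),"yaw",round(yaw,2),q.round(4),"F",s["wrist_force"].round(1),"gap",round(s["finger_gap"],4),s["grip_force"],s["joint_pos"].round(2)); return s
E
python3 - <<'E'
from h import *
import workcell; print([x for x in dir(workcell) if not x.startswith('__')]); print(globals().get('grasp_offset'))
st(); c=shot("wrist"); save(c,'w1.png'); np.savez('w1.npz',**c); print(np.array(c["world_from_camera"]).round(3).tolist())
E
```

```text
['MotionError', 'get_state', 'grasp_offset', 'hand_in', 'read_camera']
0.0187
1.3 [ 0.5117 -0.2515  0.2668] yaw 79.48 [-5.000e-04  7.689e-01  6.393e-01 -4.000e-04] F [-0.5 -0.2 -0.7] gap 0.0855 0.0 [-0.6   0.3   0.11  1.39 -0.    1.16]
[[0.983, -0.173, -0.055, 0.525], [-0.182, -0.94, -0.289, -0.177], [-0.001, 0.294, -0.956, 0.411], [0.0, 0.0, 0.0, 1.0]]
```

View pics/w1.png

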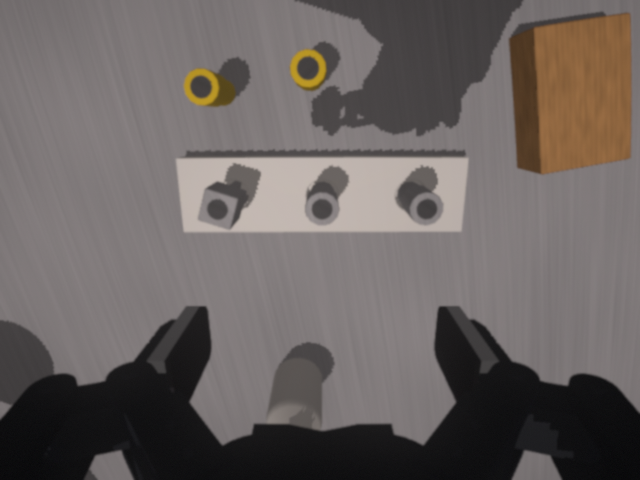

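The wrist view shows the square head at (216,207), turned against the rack, and the round heads at (322,208) and (427,208), each with a dark centre recess.

```bash
python3 - <<'E'
from h import *
c=dict(np.load('w1.npz')); g=cv2.cvtColor(c["image"],cv2.COLOR_RGB2GRAY); P=cloud(c)
for n,(u,v) in dict(sq=(216,207),b=(322,208),a=(427,208)).items():
    r=30; q=P[v-r:v+r,u-r:u+r]; z=q[...,2]; zt=np.percentile(z[z<.11],97); m=((z>zt-.006)&(z<zt+.01)).astype(np.uint8)
    k,_=cv2.findContours(m,0,2); k=max(k,key=cv2.contourArea)+np.array([u-r,v-r])
    w=plane(c,k,float(zt))[:,:2]; R=cv2.minAreaRect((w*1000).astype(np.float32)); (ci,rr)=cv2.minEnclosingCircle((w*1000).astype(np.float32))
    h=(g[v-14:v+14,u-14:u+14]<85).astype(np.uint8); k2,_=cv2.findContours(h,0,2); k2=max(k2,key=cv2.contourArea)+np.array([u-14,v-14]); mm=cv2.moments(k2)
    hc=(mm['m10']/mm['m00'],mm['m01']/mm['m00'])
    print(n,"z",zt.round(4),R,"circ",ci,rr,"hole",hc,mm['m00'],plane(c,[hc],.084).round(4))
    print(g[v-20:v+20:4,u-20:u+20:4] if n=='sq' else '')
E
```

```text
sq z 0.0865 ((423.5491638183594, -233.28677368164062), (30.793724060058594, 29.848154067993164), 61.1744384765625) circ (423.652587890625, -233.03982543945312) 20.432910919189453 hole (216.95983935742973, 208.95983935742973) 249.0 [[ 0.4219 -0.2337  0.084 ]]
[[184 184 178  98  69  69  70  70  71  70]
 [184 184 149 132 117  92  74  71  71  71]
 [184 184 135 133 136 134 138 125  98  76]
 [184 181 132 134 118  99 109 140 141 138]
 [184 171 132 109  69  71  71  90 141 142]
 [184 152 134  79  70  69  69  70 128 142]
 [184 141 135  84  71  72  71  70 120 138]
 [181 137 136 121  72  70  71  80 135 127]
 [179 137 137 136 130 102 105 133 135 108]
 [184 183 178 159 142 137 134 133 136  86]]
b z 0.0866 ((511.21160888671875, -249.52487182617188), (28.78354263305664, 29.025402069091797), 79.53323364257812) circ (511.10064697265625, -249.3277130126953) 15.002315521240234 hole (321.64159891598916, 208.7161246612466) 246.0 [[ 0.5108 -0.2501  0.084 ]]

a z 0.0865 ((598.486572265625, -265.0806579589844), (30.04789161682129, 28.515892028808594), 83.15827178955078) circ (598.0560913085938, -265.08001708984375) 15.579978942871094 hole (426.5232558139535, 208.7093023255814) 258.0 [[ 0.5998 -0.2664  0.084 ]]
```

Call:
step_arm(deltas=[[44,-7,-20,0,0,0,0.5],[43.5,-7.5,-20,0,0,0,0.5],[0,0,-40,0,0,0,0.5],[0,0,-40,0,0,0,0.5],[0,0,-40,0,0,0,0.5]], newtons=60)

```text
clock: 1.85
tcp_pos: [0.5989, -0.2673, 0.1054]
orientation: [-0.0, 0.77, 0.639, -0.0]
wrist_force: [0.9, -0.5, 0.6]
finger_gap: 0.0637
grip_force: 0.0
```

Call:
step_arm(deltas=[[0,0,-30,0,0,0,0.5],[0,0,-17,0,0,0,0.5],[0,0,-10,0,0,0,0.5],[0,0,0,0,0,0,0.5],[0,0,0,0,0,0,0.5]])

```text
clock: 2.35
tcp_pos: [0.5999, -0.2667, 0.0513]
orientation: [0.001, 0.769, 0.639, 0.0]
wrist_force: [0.7, 0.4, 0.5]
finger_gap: 0.0642
grip_force: 0.0
```

Call:
step_arm(deltas=[[0,0,0,0,0,0,-1],[0,0,0,0,0,0,-1],[0,0,0,0,0,0,-1],[0,0,0,0,0,0,-1],[0,0,0,0,0,0,-1]])

```text
clock: 2.85
tcp_pos: [0.6005, -0.266, 0.0519]
orientation: [0.001, 0.769, 0.64, 0.0]
wrist_force: [-1.5, -0.1, 6.4]
finger_gap: 0.0286
grip_force: 58.9
```

Call:
step_arm(deltas=[[0,0,30,0,0,0,-1],[0,0,45,0,0,0,-1],[0,0,35,0,0,0,-1],[-2,35,0,0,0,0,-1],[-2,46,0,0,0,0,-1]])

```text
clock: 3.35
tcp_pos: [0.597, -0.1861, 0.1619]
orientation: [0.002, 0.77, 0.638, 0.001]
wrist_force: [0.5, 1.1, -1.8]
finger_gap: 0.0279
grip_force: 60.0
```

Call:
step_arm(deltas=[[-2,46,0,0,0,0,-1],[-2,46,0,0,0,0,-1],[-2,46,0,0,0,0,-1],[-2,35,0,0,0,0,-1],[0,20,0,0,0,0,-1]])

```text
clock: 3.85
tcp_pos: [0.5869, 0.0116, 0.1603]
orientation: [-0.0, 0.768, 0.641, -0.0]
wrist_force: [0.5, -0.6, -1.8]
finger_gap: 0.0283
grip_force: 60.0
```

Call:
step_arm(deltas=[[0,0,-20,0,0,0,-1],[0,0,-35,0,0,0,-1],[0,0,-30,0,0,0,-1],[0,0,-18,0,0,0,-1],[0,0,-4,0,0,0,-1]])

```text
clock: 4.35
tcp_pos: [0.5855, 0.0089, 0.0505]
orientation: [-0.002, 0.768, 0.64, -0.002]
wrist_force: [-0.5, 0.5, -1.0]
finger_gap: 0.0286
grip_force: 60.0
```

Call:
step_arm(deltas=[[0,0,0,0,0,0,-1],[0,0,0,0,0,0,-1],[0,0,-3,0,0,0,-1]])

```text
clock: 4.65
tcp_pos: [0.5895, 0.0082, 0.0521]
orientation: [0.001, 0.769, 0.64, 0.001]
wrist_force: [-0.3, -0.7, -1.5]
finger_gap: 0.0285
grip_force: 60.0
```

Call:
step_arm(deltas=[[0,0,-3,0,0,0,-1],[0,0,0,0,0,0,-1],[0,0,0,0,0,0,0],[0,0,0,0,0,0,0],[0,0,0,0,0,0,0]])

```text
clock: 5.15
tcp_pos: [0.5881, 0.0083, 0.0477]
orientation: [0.0, 0.769, 0.64, 0.0]
wrist_force: [0.9, -0.7, 0.4]
finger_gap: 0.043
grip_force: 0.0
```

Call:
step_arm(deltas=[[0,0,15,0,0,0,0.3],[0,0,30,0,0,0,0.3],[0,0,45,0,0,0,0.5],[0,0,20,0,0,0,0.5]])

```text
clock: 5.55
tcp_pos: [0.5896, 0.0082, 0.1614]
orientation: [0.002, 0.769, 0.64, 0.002]
wrist_force: [1.0, 0.1, -0.2]
finger_gap: 0.0639
grip_force: 0.0
```

```bash
python3 - <<'E'
from h import *
st(); c=shot("wrist"); save(c,'w2.png'); P=cloud(c)
E
```

```text
5.55 [0.5896 0.0082 0.1614] yaw 79.55 [0.002  0.7685 0.6398 0.0018] F [ 1.   0.1 -0.2] gap 0.0639 0.0 [-0.12  0.36 -0.05  1.15  0.    1.63]
```

View pics/w2.png

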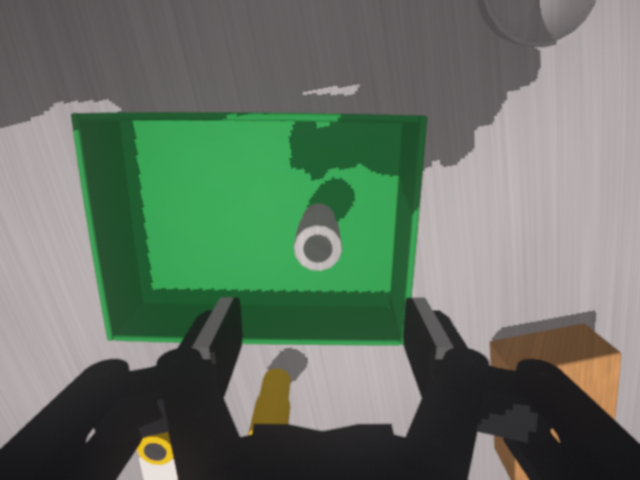

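The first plain part stands in the bin at (318,250). Next is the middle one.

Call:
step_arm(deltas=[[-9,-30,0,0,0,0,0.5],[-13,-45,0,0,0,0,0.5],[-13,-45,0,0,0,0,0.5],[-13,-45,0,0,0,0,0.5],[-13,-45,0,0,0,0,0.5]])

```text
clock: 6.1
tcp_pos: [0.5262, -0.2031, 0.1574]
orientation: [0.0, 0.768, 0.64, 0.0]
wrist_force: [-0.2, -0.6, 0.1]
finger_gap: 0.0642
grip_force: 0.0
```

Call:
step_arm(deltas=[[-10,-33,0,0,0,0,0.5],[-5,-15,0,0,0,0,0.5],[0,0,-30,0,0,0,0.5],[0,0,-40,0,0,0,0.5],[0,0,-25,0,0,0,0.5]])

```text
clock: 6.6
tcp_pos: [0.5109, -0.2487, 0.06]
orientation: [-0.001, 0.769, 0.64, -0.0]
wrist_force: [-0.3, -0.6, -0.5]
finger_gap: 0.0641
grip_force: 0.0
```

Call:
step_arm(deltas=[[0,0,-12,0,0,0,0.5],[0,0,0,0,0,0,0.5],[0,0,0,0,0,0,-1],[0,0,0,0,0,0,-1],[0,0,0,0,0,0,-1]])

```text
clock: 7.1
tcp_pos: [0.513, -0.2502, 0.0522]
orientation: [0.002, 0.768, 0.64, 0.0]
wrist_force: [-1.2, 0.9, 3.0]
finger_gap: 0.0286
grip_force: 58.6
```

Call:
step_arm(deltas=[[0,0,0,0,0,0,-1],[0,0,0,0,0,0,-1]])

```text
clock: 7.3
tcp_pos: [0.513, -0.2502, 0.0522]
orientation: [0.002, 0.769, 0.64, 0.001]
wrist_force: [0.4, 0.9, 6.8]
finger_gap: 0.0289
grip_force: 58.9
```

Call:
step_arm(deltas=[[0,0,30,0,0,0,-1],[0,0,45,0,0,0,-1],[0,0,35,0,0,0,-1],[-2,35,0,0,0,0,-1],[-2,46,0,0,0,0,-1]])

```text
clock: 7.8
tcp_pos: [0.5093, -0.1701, 0.1623]
orientation: [0.002, 0.77, 0.638, 0.001]
wrist_force: [1.0, 1.2, -1.1]
finger_gap: 0.0284
grip_force: 59.4
```

Call:
step_arm(deltas=[[-2,46,0,0,0,0,-1],[-2,46,0,0,0,0,-1],[-2,46,0,0,0,0,-1],[0,35,0,0,0,0,-1],[0,20,0,0,0,0,-1]])

```text
clock: 8.3
tcp_pos: [0.5013, 0.0271, 0.1608]
orientation: [-0.0, 0.768, 0.641, 0.0]
wrist_force: [-0.4, -0.5, -1.8]
finger_gap: 0.0285
grip_force: 59.4
```

Call:
step_arm(deltas=[[0,0,-20,0,0,0,-1],[0,0,-35,0,0,0,-1],[0,0,-30,0,0,0,-1],[0,0,-18,0,0,0,-1],[0,0,-7,0,0,0,-1]])

```text
clock: 8.8
tcp_pos: [0.5003, 0.0246, 0.0486]
orientation: [-0.001, 0.769, 0.64, -0.001]
wrist_force: [-1.0, 0.3, -0.6]
finger_gap: 0.0283
grip_force: 59.4
```

Call:
step_arm(deltas=[[0,0,-3,0,0,0,-1],[0,0,0,0,0,0,-1],[0,0,0,0,0,0,0],[0,0,0,0,0,0,0],[0,0,0,0,0,0,0]])

```text
clock: 9.3
tcp_pos: [0.5027, 0.0243, 0.0482]
orientation: [0.001, 0.769, 0.64, 0.001]
wrist_force: [-0.4, -0.3, 0.3]
finger_gap: 0.0427
grip_force: 0.0
```

Call:
step_arm(deltas=[[0,0,15,0,0,0,0.3],[0,0,30,0,0,0,0.3],[0,0,45,0,0,0,0.5],[0,0,20,0,0,0,0.5],[0,0,0,0,0,0,0.5]])

```text
clock: 9.8
tcp_pos: [0.5046, 0.0241, 0.1614]
orientation: [0.003, 0.769, 0.64, 0.003]
wrist_force: [1.0, 0.5, -0.2]
finger_gap: 0.0641
grip_force: 0.0
```

```bash
python3 - <<'E'
from h import *
st(); c=shot("wrist"); save(c,'w3.png')
E
```

```text
9.8 [0.5046 0.0241 0.1614] yaw 79.55 [0.0028 0.7685 0.6398 0.0027] F [ 1.   0.5 -0.2] gap 0.0641 0.0 [-0.11  0.21 -0.27  1.09  0.    1.64]
```

View pics/w3.png

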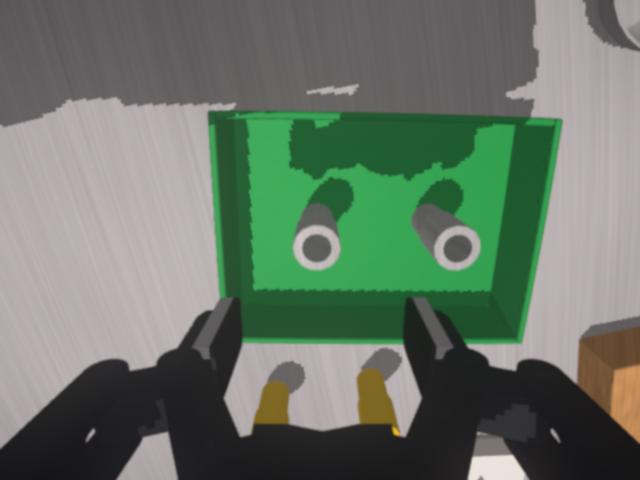

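Both plain parts stand in the bin, at (317,248) and (456,248). Before fetching the splined part I'll look closely at the socket.

Call:
step_arm(deltas=[[10,40,25,0,0,0,0.5],[12,46,25,0,0,0,0.5],[12,46,20,0,0,0,0.5],[12,46,15,0,0,0,0.5],[10,40,0,0,0,0,0.5]])

```text
clock: 10.35
tcp_pos: [0.5576, 0.2401, 0.241]
orientation: [0.0, 0.768, 0.64, 0.001]
wrist_force: [0.5, -0.6, -0.3]
finger_gap: 0.0643
grip_force: 0.0
```

Call:
step_arm(deltas=[[0,10,0,0,0,0,0.5],[0,0,0,0,0,0,0.5],[0,0,0,0,0,0,0.5]])

```text
clock: 10.65
tcp_pos: [0.5558, 0.2469, 0.2386]
orientation: [-0.0, 0.769, 0.64, -0.001]
wrist_force: [0.5, -0.4, 0.1]
finger_gap: 0.0637
grip_force: 0.0
```

```bash
python3 - <<'E'
from h import *
st(); c=shot("wrist"); save(c,'w4.png'); np.savez('w4.npz',**c)
E
```

```text
10.65 [0.5558 0.2469 0.2386] yaw 79.54 [-3.000e-04  7.686e-01  6.397e-01 -1.400e-03] F [ 0.5 -0.4  0.1] gap 0.0637 0.0 [ 0.29  0.38  0.16  1.35 -0.    2.04]
```

View pics/w4.png

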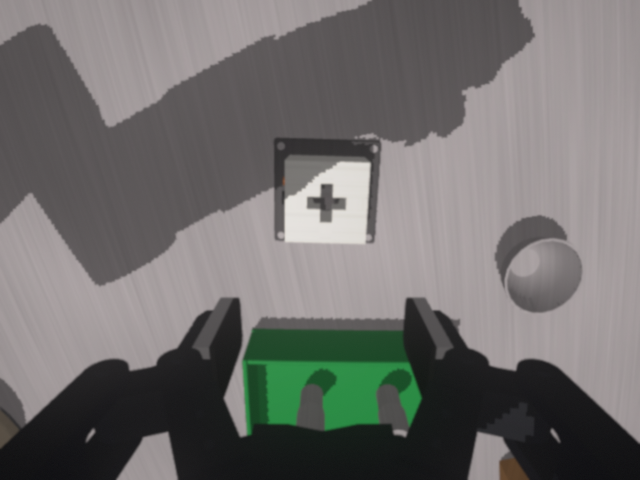

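The wrist view shows the socket cross at (326,203), nearly square to the image, with a shadow over the block's upper-left corner.

```bash
python3 - <<'E'
from h import *
c=dict(np.load('w4.npz')); g=cv2.cvtColor(c["image"],cv2.COLOR_RGB2GRAY); P=cloud(c)
print(g[178:230:3,300:354:3])
z=P[140:255,265:390,2]; m=((z>.05)&(z<.072)).astype(np.uint8); print("top z",np.median(z[m>0]),m.sum())
k,_=cv2.findContours(m,0,2);k=max(k,key=cv2.contourArea)+np.array([265,140]); w=(plane(c,k,.06)[:,:2]*1000).astype(np.float32); print("block",cv2.minAreaRect(w))
for t in(85,95,105,115):
    h=(g[170:238,292:362]<t).astype(np.uint8); k,_=cv2.findContours(h,0,1); 
    k=[x for x in k if cv2.pointPolygonTest(x,(34.,33.),False)>=0]
    if not k: continue
    k=k[0]+np.array([292,170]); w=(plane(c,k.astype(float),.06)[:,:2]*1000).astype(np.float32); mm=cv2.moments(w)
    print(t,len(k),cv2.minAreaRect(w),mm['m10']/mm['m00'],mm['m01']/mm['m00'],mm['m00'])
E
```

```text
[[120 119 120 121 138 213 223 222 221 221 221 222 223 222 222 222 221 221]
 [119 120 122 139 183 223 223 222 222 221 222 222 222 221 221 222 221 220]
 [118 119 143 220 222 223 221 151 127 130 133 198 221 221 221 221 220 220]
 [121 140 210 224 224 224 221 115  73  87  90 192 222 221 221 221 220 220]
 [150 222 224 224 224 224 222 127  90  90  94 193 222 222 221 221 221 221]
 [223 224 224 224 224 224 221 120  87  87  91 203 222 222 222 222 221 221]
 [224 224 214 184 181 187 183 104  86  87  90 191 210 210 211 215 220 220]
 [224 225 198 106  94  65  64  62  74  90  90  91  75  92 110 151 220 221]
 [224 225 198 108 104  75  73  63  73  90  91  86  69 101 108 152 220 221]
 [224 225 191 107 107 107 105  67  66  90  92 106 105 107 108 155 220 221]
 [224 224 201 151 151 148 138  75  66  89  94 128 126 126 125 164 221 221]
 [225 226 225 225 224 224 220 119 102 101 113 211 219 219 219 218 222 222]
 [222 222 222 222 221 221 217 115 109 109 119 214 220 220 220 220 219 219]
 [225 224 224 224 223 223 218 115 110 109 120 216 220 220 219 219 219 218]
 [226 226 225 225 225 224 220 122 117 113 125 220 
[... 180 characters left out ...]
 225 225 224 224 224 223 224 224 223 223 222 222 222 221 221 221 220]]
top z 0.061583001572627194 6244
block ((559.6818237304688, 253.37953186035156), (71.7317886352539, 69.9950180053711), 77.95246887207031)
95 88 ((560.2349243164062, 257.47271728515625), (20.29058265686035, 19.6999454498291), 37.259063720703125) 559.4462256669257 256.68657217718516 207.59339193440974
105 90 ((560.7930297851562, 256.7359313964844), (21.01980972290039, 20.757490158081055), 41.03314971923828) 559.4247878798635 256.1899041111632 243.22101088892668
115 125 ((559.6592407226562, 253.63121032714844), (26.344623565673828, 25.82950782775879), 34.760292053222656) 559.2105863075896 253.92765191200462 374.21614722022787
```

```bash
python3 - <<'E'
from h import *
c=dict(np.load('w4.npz')); g=cv2.cvtColor(c["image"],cv2.COLOR_RGB2GRAY)
g4=cv2.resize(g[165:243,290:366],None,fx=4,fy=4,interpolation=cv2.INTER_CUBIC)
n,l,s,ce=cv2.connectedComponentsWithStats((g4<165).astype(np.uint8)); i=l[4*38,4*36]; print(s[i])
v,u=np.nonzero(l==i); uv=np.c_[(u+.5)/4-.5+290,(v+.5)/4-.5+165]
w=plane(c,uv,.06)[:,:2]*1000; ctr=w.mean(0); print("mean",ctr)
a=np.radians(-10.5); ex=np.array([np.cos(a),np.sin(a)]); ey=np.array([-ex[1],ex[0]])
for _ in range(2):
    p,q=(w-ctr)@ex,(w-ctr)@ey
    for A,(d,o) in dict(x=(p,q),y=(q,p)).items():
        k=(abs(d)>7.5); f=cv2.fitLine(w[k].astype(np.float32),cv2.DIST_L2,0,.01,.01).ravel(); an=np.degrees(np.arctan2(f[1],f[0])); print(A,"ang",an,"ctr other axis",np.mean([o[d>7.5].mean(),o[d<-7.5].mean()]),"ends",d.min(),d.max(),"width",np.ptp(o[k]))
E
```

```text
[   68    75   156   154 12326]
mean [559.28975873 253.47850405]
x ang -12.0787 ctr other axis -0.18761658364517622 ends -16.297331295788233 16.417376336142016 width 10.925054513195848
y ang 78.314804 ctr other axis -0.005655457200244046 ends -16.65641871977523 16.28093786965549 width 10.655149005750868
x ang -12.0787 ctr other axis -0.18761658364517622 ends -16.297331295788233 16.417376336142016 width 10.925054513195848
y ang 78.314804 ctr other axis -0.005655457200244046 ends -16.65641871977523 16.28093786965549 width 10.655149005750868
```

Call:
step_arm(deltas=[[-11,-40,0,0,0,-1.5,0.5],[-11,-40,0,0,0,-1.5,0.5],[-11,-40,0,0,0,-1.5,0.5],[-11,-40,0,0,0,-1.5,0.5],[-11,-40,0,0,0,-1.5,0.5]])

```text
clock: 11.2
tcp_pos: [0.5001, 0.0449, 0.2399]
orientation: [0.0, 0.81, 0.587, -0.0]
wrist_force: [0.0, -0.1, 0.4]
finger_gap: 0.0638
grip_force: 0.0
```

Call:
step_arm(deltas=[[-11,-40,-5,0,0,-1.5,0.5],[-11,-40,-10,0,0,-1.5,0.5],[-11,-40,-15,0,0,-1.5,0.5],[-11,-40,-15,0,0,-1.5,0.5],[-11,-40,-15,0,0,-1.5,0.5]])

```text
clock: 11.7
tcp_pos: [0.4446, -0.1547, 0.1796]
orientation: [0.0, 0.846, 0.532, 0.0]
wrist_force: [0.6, 0.5, -0.0]
finger_gap: 0.0641
grip_force: 0.0
```

Call:
step_arm(deltas=[[-12,-40,-10,0,0,-1.5,0.5],[-12,-40,-10,0,0,-1.8,0.5],[0,0,0,0,0,0,0.5],[0,0,0,0,0,0,0.5]])

```text
clock: 12.1
tcp_pos: [0.4208, -0.2335, 0.1597]
orientation: [-0.001, 0.862, 0.507, -0.0]
wrist_force: [-0.1, 1.1, 0.8]
finger_gap: 0.064
grip_force: 0.0
```

```bash
python3 - <<'E'
from h import *
st(); c=shot("wrist"); save(c,'w5.png'); np.savez('w5.npz',**c)
E
```

```text
12.1 [ 0.4208 -0.2335  0.1597] yaw 60.98 [-5.000e-04  8.617e-01  5.074e-01 -1.000e-04] F [-0.1  1.1  0.8] gap 0.064 0.0 [-0.67  0.17 -0.32  1.08  0.    1.4 ]
```

View pics/w5.png

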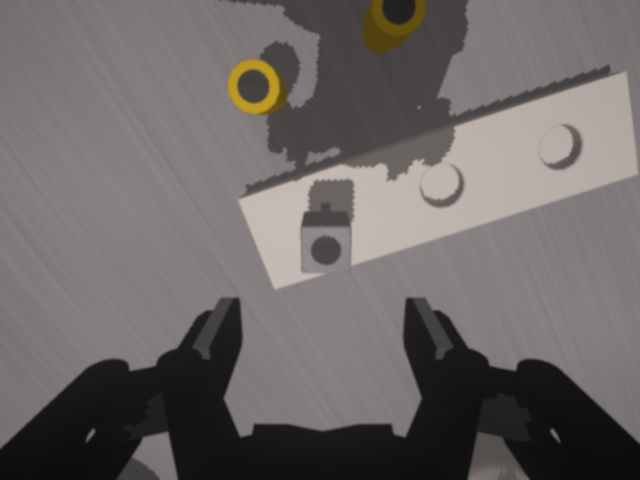

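The square head lies straight between the jaws with its hole at (326,250). The jaw middle is at about 322, so I'll shift 2 mm and descend.

Call:
step_arm(deltas=[[2,-1,-30,0,0,0,0.5],[0,0,-40,0,0,0,0.5],[0,0,-25,0,0,0,0.5],[0,0,-14,0,0,0,0.5],[0,0,0,0,0,0,0.5]])

```text
clock: 12.65
tcp_pos: [0.4234, -0.2309, 0.0494]
orientation: [-0.002, 0.86, 0.51, -0.001]
wrist_force: [0.6, 1.0, -0.8]
finger_gap: 0.0638
grip_force: 0.0
```

Call:
step_arm(deltas=[[0,0,0,0,0,0,0.5],[0,0,0,0,0,0,-1],[0,0,0,0,0,0,-1],[0,0,0,0,0,0,-1],[0,0,0,0,0,0,-1]], newtons=80)

```text
clock: 13.15
tcp_pos: [0.4255, -0.2337, 0.0522]
orientation: [0.001, 0.86, 0.509, 0.001]
wrist_force: [0.3, 1.3, 6.4]
finger_gap: 0.029
grip_force: 78.3
```

Call:
step_arm(deltas=[[0,0,0,0,0,0,-1],[0,0,30,0,0,0,-1],[0,0,45,0,0,0,-1],[0,0,45,0,0,0,-1],[0,0,0,0,0,0,-1]])

```text
clock: 13.65
tcp_pos: [0.4277, -0.2356, 0.1771]
orientation: [0.005, 0.861, 0.509, 0.002]
wrist_force: [0.5, -0.7, -2.8]
finger_gap: 0.029
grip_force: 79.8
```

```bash
python3 - <<'E'
from h import *
st(); c=shot("wrist"); save(c,'w6.png'); np.savez('w6.npz',**c)
E
```

```text
13.65 [ 0.4277 -0.2356  0.1771] yaw 61.25 [0.0051 0.8605 0.5094 0.0019] F [ 0.5 -0.7 -2.8] gap 0.029 79.78322982788086 [-0.67  0.16 -0.29  1.11 -0.    1.4 ]
```

View pics/w6.png

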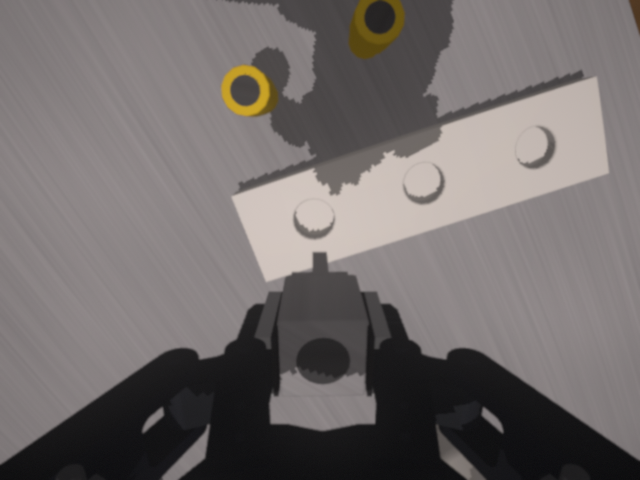

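The part is held squarely between the pads, with the head hole at (323,361) and a rib visible at (320,262).

```bash
python3 - <<'E'
from h import *
from scipy.spatial.transform import Rotation as R
s=get_state(); print(s["tcp_pos"],s["orientation"])
c=dict(np.load('w6.npz')); g=cv2.cvtColor(c["image"],cv2.COLOR_RGB2GRAY); P=cloud(c)
print("ztop",np.median(P[330:345,285:360,2]))
print(g[330:392:4,276:372:6])
q=s["orientation"]; Rt=R.from_quat(np.r_[q[1:],q[0]]).as_matrix()
for z in(.205,.209,.213): 
    w=plane(c,[(323,361),(278,361),(368,361),(323,320),(323,396)],z); print(z,((w-s["tcp_pos"])@Rt*1000).round(1).tolist())
E
```

```text
[ 0.42646709 -0.23472783  0.17407153] [0.00323678 0.86054753 0.50935841 0.00121595]
ztop 0.21007528828232902
[[ 29  73  73  74  74  73  73  74  76  77  75  76  77  76  75  63]
 [ 28  73  73  72  74  74  73  71  73  76  77  75  75  75  76  61]
 [ 27  72  72  73  72  74  71  54  50  59  74  76  76  76  76  58]
 [ 26  73  73  73  73  63  38  39  38  38  41  73  76  75  76  58]
 [ 26  72  72  73  70  37  38  38  38  38  38  43  74  76  76  56]
 [ 25  71  72  72  44  37  37  37  36  37  37  37  67  74  76  50]
 [ 25  71  70  72  36  37  36  37  37  35  35  36  49  72  73  49]
 [ 24  72  72  70  37  37  37  36  36  37  37  36  41  72  71  42]
 [ 25  72  73  71  38  37  37  38  37  37  38  38  41  73  71  39]
 [ 25  73  73  75  44  38  37  38  38  39  38  38  46  74  73  38]
 [ 24  71  93  78  65  61  40  39  39  38  39  39  65  71  73  35]
 [ 25 115 132 115 112  64  63  53  56  46  38  52  76 116  79  46]
 [ 25 121 135 133 135  80  65  64  64  64  58 122 131 131 130  43]
 [ 25 129 134 135 134 132 104  68  67  82 123 131 130 133 130  39]
 [ 24 130 135 135 134 135 132 135 131 132 131 128 130 130 132  52]
 [ 28 126 134 135 134 134 135 130 135 133 132 130 127 129 129  71]]
0.205 [[-5.5, 1.3, -30.9], [-5.5, -14.4, -31.0], [-5.7, 17.0, -30.8], [10.6, 1.2, -30.9], [-20.4, 1.3, -30.9]]
0.209 [[-2.7, 1.2, -34.9], [-2.7, -13.9, -35.0], [-2.9, 16.4, -34.8], [12.8, 1.2, -34.9], [-17.1, 1.3, -34.9]]
0.213 [[0.0, 1.2, -38.9], [0.1, -13.4, -39.0], [-0.1, 15.9, -38.8], [15.0, 1.2, -38.9], [-13.9, 1.2, -38.9]]
```

Call:
step_arm(deltas=[[11,40.5,0,0,0,1.4,-1],[11,41,0,0,0,1.4,-1],[11,41,0,0,0,1.4,-1],[11,41,0,0,0,1.4,-1],[11,41,0,0,0,1.4,-1]])

```text
clock: 14.2
tcp_pos: [0.4786, -0.0269, 0.1691]
orientation: [-0.001, 0.828, 0.561, -0.001]
wrist_force: [0.6, -0.9, -2.5]
finger_gap: 0.0292
grip_force: 79.7
```

Call:
step_arm(deltas=[[11,41,0,0,0,1.4,-1],[11,41,0,0,0,1.4,-1],[11,41,0,0,0,1.4,-1],[11,41,0,0,0,1.4,-1],[11,41,0,0,0,1.4,-1]])

```text
clock: 14.7
tcp_pos: [0.5336, 0.1778, 0.1688]
orientation: [-0.001, 0.792, 0.611, -0.002]
wrist_force: [1.0, -0.7, -1.1]
finger_gap: 0.029
grip_force: 79.6
```

Call:
step_arm(deltas=[[12,41,0,0,0,1.4,-1],[12,39,0,0,0,1.4,-1],[0,0,-30,0,0,0,-1],[0,0,-30,0,0,0,-1],[0,0,0,0,0,0,-1]])

```text
clock: 15.2
tcp_pos: [0.554, 0.2553, 0.1043]
orientation: [-0.002, 0.777, 0.63, -0.006]
wrist_force: [-1.6, 0.3, -2.3]
finger_gap: 0.0287
grip_force: 79.7
```

Call:
step_arm(deltas=[[0,0,0,0,0,0,-1],[0,0,0,0,0,0,-1]])

```text
clock: 15.4
tcp_pos: [0.5593, 0.2561, 0.1119]
orientation: [0.0, 0.777, 0.629, 0.001]
wrist_force: [0.4, 0.2, -0.9]
finger_gap: 0.0289
grip_force: 79.7
```

```bash
python3 - <<'E'
from h import *
st(); c=shot("wrist"); np.savez('w7.npz',**c); st()
d=shot("scene"); np.savez('s7.npz',**d); t=shot("top"); np.savez('t7.npz',**t)
a=cv2.resize(c["image"][130:330,220:420],(400,400),interpolation=cv2.INTER_CUBIC); b=cv2.resize(d["image"][90:190,380:480],(400,400),interpolation=cv2.INTER_CUBIC)
save(dict(image=np.hstack([a,b])),'m7.png')
E
```

```text
15.4 [0.5593 0.2561 0.1119] yaw 78.02 [3.000e-04 7.770e-01 6.294e-01 5.000e-04] F [ 0.4  0.2 -0.9] gap 0.0289 79.72442507743835 [ 0.3   0.45 -0.06  1.07 -0.    2.08]
15.45 [0.5597 0.2562 0.1125] yaw 78.02 [5.000e-04 7.771e-01 6.294e-01 1.100e-03] F [ 0.3  0.2 -1.4] gap 0.0291 79.72615242004395 [ 0.3   0.45 -0.06  1.07 -0.    2.08]
```

View pics/m7.png

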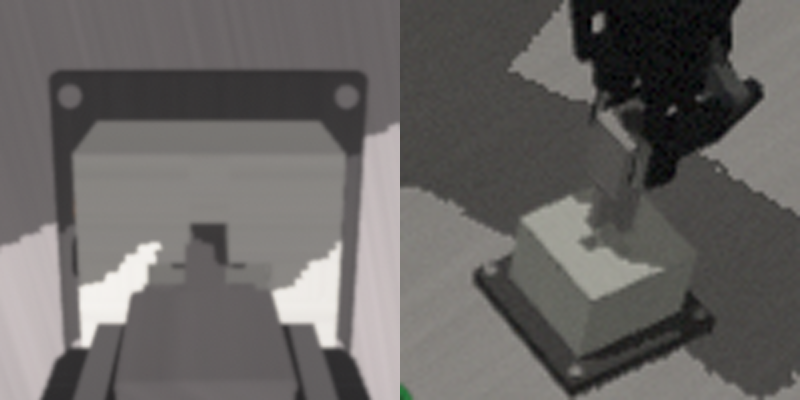

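Left, the wrist crop: the rib tip lies at about x=187–216 and the slot's far arm at 191–228, so the part is slightly left of the slot. Right, the scene crop: the part hangs just above the socket. I'll take pixel rows to get numbers.

```bash
python3 - <<'E'
from h import *
c=dict(np.load('w7.npz')); g=cv2.cvtColor(c["image"],cv2.COLOR_RGB2GRAY)
print("cols 290-358"); 
for v in range(238,276,2): print(v,g[v,290:360:2])
for v in (238,): print(v, plane(c,[(315,243),(334,243),(324.5,241.5)],.0615).round(4))
T=np.array(c["world_from_camera"])
print(T.round(4))
# expected socket pixel in this view (from earlier estimate), biased z .0615
def proj(p): 
    r=np.linalg.inv(T); return cv2.projectPoints(np.array(p,float),r[:3,:3],r[:3,3],np.array(c["K"]),np.array(c["dist_coeffs"]))[0].reshape(-1,2)
s=np.array([.5593,.2535,.06]); d=np.array([.206,.979,0])
n=np.array([.979,-.206,0]);print(proj([s+.0165*d+.0052*n,s+.0165*d-.0052*n,s,s+.0052*d]))
E
```

```text
cols 290-358
238 [134 134 134 134 133 134 133 134 133 133 134 134 134 134 134 134 134 134
 133 134 134 134 133 134 133 133 133 133 133 133 133 134 134 134 133]
240 [135 135 135 135 134 135 135 135 135 135 135 135 132 128 127 126 127 126
 127 126 126 128 132 134 135 134 135 135 134 134 134 134 135 134 135]
242 [133 133 133 133 133 132 133 133 133 133 133 132 119  85  78  79  78  78
  78  78  78  92 123 133 132 132 132 133 132 133 133 132 133 132 133]
244 [133 132 132 132 132 132 132 132 132 132 133 131 115  70  59  60  60  60
  60  59  61  79 121 132 132 132 132 132 132 132 132 132 132 132 132]
246 [134 134 133 134 134 134 134 134 133 134 133 133 120  82  60  59  59  59
  60  59  60  79 121 133 133 133 134 133 133 134 134 134 134 134 134]
248 [134 134 134 134 134 134 133 134 133 134 134 133 122  90  66  62  59  59
  59  58  59  78 121 133 133 134 133 134 134 134 134 134 134 134 134]
250 [137 138 146 160 158 141 133 134 134 134 133 131 120  96  89  81  65  62
  60  58  58  75 119 133 133 133 133 134 133 134 134 133 134 134 134]
252 [198 208 220 233 230 177 135 134 134 134 133 123 107  
[... 1388 characters left out ...]
18 118 119 123 131 134]
272 [233 179 121 106 107 106 107 107 105 103 101  98  98  97  97  97  97  98
  97  97  98 100 102 100 100 100 100 100 104 114 119 119 126 131 135]
274 [209 127  97  98  99  98  99  99  97  96  95  96  97  97  97  97  97  98
  97  98  99  99  99  97  96  97  97  96  98 107 111 111 120 145 177]
238 [[0.5579 0.2695 0.0615]
 [0.5677 0.2675 0.0615]
 [0.5629 0.2693 0.0615]]
[[ 9.783e-01 -1.981e-01 -5.990e-02  5.744e-01]
 [-2.070e-01 -9.352e-01 -2.873e-01  3.299e-01]
 [ 9.000e-04  2.935e-01 -9.560e-01  2.561e-01]
 [ 0.000e+00  0.000e+00  0.000e+00  1.000e+00]]
[[333.74874841 240.08732273]
 [314.04803853 240.11311307]
 [323.89462779 269.23302474]
 [323.89602095 260.20193973]]
```

```bash
python3 - <<'E'
from h import *
c=dict(np.load('w7.npz')); s=np.array([.5593,.2535]); d=np.array([.206,.979]); n=np.array([.979,-.206])
for z,uv in [(.0617,[(324.2,241),(315,246),(333.5,246)]),(.0725,[(319.6,251)]),(.076,[(312.4,254),(326.5,254)]),(.08,[(312.3,257),(326.8,257)])]:
    w=plane(c,uv,z)[:,:2]-s; print(z,"n",(w@n*1e3).round(1),"d",(w@d*1e3).round(1))
P=cloud(c)
for v in (253,256,259,262,266,270): print(v,(P[v,319]*1e3).round(1), ((P[v,319,:2]-s)@d*1e3).round(1))
# head front face & head side faces : edges in row 290
g=cv2.cvtColor(c["image"],cv2.COLOR_RGB2GRAY)
for v in (300,310,320): print(v,g[v,256:390:2])
print((P[300:320:5,320]*1e3).round(1))
E
```

```text
0.0617 n [ 0.1 -4.7  5. ] d [16.6 13.8 13.8]
0.0725 n [-2.2] d [14.7]
0.076 n [-5.7  1.2] d [14.4 14.4]
0.08 n [-5.7  1.3] d [14.3 14.3]
253 [559.9 268.6  76. ] 14.9
256 [559.9 268.4  79.8] 14.7
259 [560.1 269.   85.8] 15.4
262 [560.  268.5  88.4] 14.9
266 [560.  268.4  93.2] 14.7
270 [560.1 268.4  98.1] 14.8
300 [117 161 204 239 235 152  98  98  98  98  98  88  70  93  97  97  97  96
  95  95  95  94  94  94  95  95  97  98  99  98  98  99  97  97  97  97
  97  97  97  97  97  97  97  96  97  96  96  96  96  95  95  95  95  80
  51  77  97  97  98  98  98 126 215 233 234 229 182]
310 [48 48 48 70 96 98 97 98 97 97 84 61 90 97 97 96 95 95 95 94 94 94 94 94
 95 95 96 98 98 98 98 98 97 96 96 97 97 97 97 97 97 96 97 96 96 95 95 95
 95 95 94 94 96 95 89 58 71 94 97 96 96 97 96 81 51 46 47]
320 [ 46  57  89  97  97  96  97  96  96  77  53  87  98 100  99  98  97  97
  97  96  96  96  96  97  98  99 100 101 102 102 102 101 101 100 100 101
 101 101 101 101 101 101 101 101 101 101 100 100 100  99 100  99  99  99
 100  95  70  64  92  96  96  96  97  96  93  66  45]
[[560.9 269.4 129.9]
 [560.9 269.2 133.3]
 [560.9 269.4 137.4]
 [560.9 269.1 140.4]]
```

The rib centre is about 2 mm off across the slot and 0.5 mm along it, both measured against the socket in the same view. I'll correct that and go down gently.

Call:
step_arm(deltas=[[1.8,-0.9,0,0,0,0,-1],[0,0,-5,0,0,0,-1],[0,0,-5,0,0,0,-1],[0,0,-2,0,0,0,-1],[0,0,0,0,0,0,-1]])

```text
clock: 16.05
tcp_pos: [0.56, 0.2552, 0.0982]
orientation: [-0.0, 0.777, 0.63, -0.001]
wrist_force: [0.3, -0.4, -2.3]
finger_gap: 0.0287
grip_force: 79.8
```

Call:
step_arm(deltas=[[0,0,-2,0,0,0,-1],[0,0,-2,0,0,0,-1],[0,0,0,0,0,0,-1]])

```text
clock: 16.35
tcp_pos: [0.5602, 0.2554, 0.0946]
orientation: [-0.0, 0.777, 0.63, -0.0]
wrist_force: [-0.7, 0.7, -2.3]
finger_gap: 0.0292
grip_force: 79.8
```

Call:
step_arm(deltas=[[0,0,-5,0,0,0,-1],[0,0,-5,0,0,0,-1],[0,0,-4,0,0,0,-1],[0,0,0,0,0,0,-1]])

```text
clock: 16.75
tcp_pos: [0.56, 0.2552, 0.08]
orientation: [-0.0, 0.777, 0.63, -0.001]
wrist_force: [-0.2, -0.7, -2.3]
finger_gap: 0.0287
grip_force: 79.9
```

Call:
step_arm(deltas=[[0,0,-3,0,0,0,-1],[0,0,-3,0,0,0,-1],[0,0,-3,0,0,0,-1],[0,0,0,0,0,0,-1]], newtons=110)

```text
clock: 17.15
tcp_pos: [0.5606, 0.2555, 0.0724]
orientation: [0.0, 0.777, 0.63, 0.0]
wrist_force: [-1.6, 0.1, 5.3]
finger_gap: 0.0284
grip_force: 111.6
```

Call:
step_arm(deltas=[[0,0,-2,0,0,0,-1],[0,0,-2,0,0,0,-1],[0,0,0,0,0,0,-1]])

```text
clock: 17.45
tcp_pos: [0.5607, 0.2555, 0.0691]
orientation: [0.0, 0.777, 0.63, 0.001]
wrist_force: [-2.2, -0.8, 6.7]
finger_gap: 0.0287
grip_force: 111.8
```

Call:
step_arm(deltas=[[0,0,-1.5,0,0,0,-1],[0,0,0,0,0,0,-1],[0,0,0,0,0,0,-1]])

```text
clock: 17.75
tcp_pos: [0.5607, 0.2556, 0.0689]
orientation: [0.0, 0.777, 0.63, 0.001]
wrist_force: [-4.8, -2.4, 13.7]
finger_gap: 0.0285
grip_force: 113.0
```

Call:
step_arm(deltas=[[0,0,-1,0,0,0,-1],[0,0,0,0,0,0,-1],[0,0,0,0,0,0,-1],[0,0,0,0,0,0,-1]])

```text
clock: 18.15
tcp_pos: [0.5607, 0.2556, 0.0688]
orientation: [0.001, 0.777, 0.63, 0.001]
wrist_force: [-8.0, -1.9, 19.1]
finger_gap: 0.0286
grip_force: 113.9
```

```bash
python3 - <<'E'
from h import *
st(); d=shot("scene"); c=shot("wrist"); t=shot("top"); st()
r=lambda i,w,h:cv2.resize(i,(w,h),interpolation=cv2.INTER_CUBIC)
save(dict(image=np.vstack([np.hstack([r(c["image"][130:330,220:420],300,300),r(d["image"][90:190,380:480],300,300)]),np.hstack([r(d["image"],300,225),r(t["image"],300,225)])])),'f.png')
E
```

```text
18.15 [0.5607 0.2556 0.0688] yaw 78.06 [6.000e-04 7.768e-01 6.298e-01 1.100e-03] F [-8.  -1.9 19.1] gap 0.0286 113.9053738117218 [ 0.3   0.48 -0.11  0.97 -0.    2.08]
18.3 [0.5607 0.2556 0.0688] yaw 78.06 [6.000e-04 7.768e-01 6.297e-01 1.100e-03] F [-6.6 -2.6 20.6] gap 0.0286 113.90444040298462 [ 0.3   0.48 -0.11  0.97 -0.    2.08]
```

View pics/f.png

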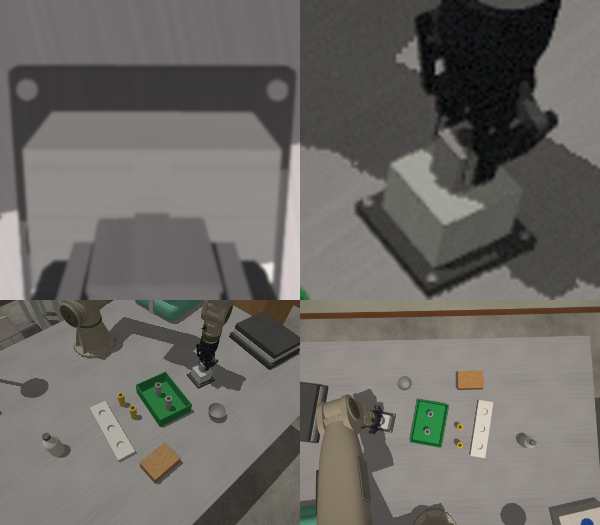

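The wrist crop (140,220) and the scene crop (455,170) show the head sitting on the block, still gripped. Both plain parts stand in the bin, and the bowl, carton and flask have not moved. The force is steady at about 20 N down, so I'm handing in.

```bash
python3 -c "
from workcell import *
print(hand_in())"
```

```text
the job is handed in; nothing more can be done
None
```

Job handed in at about 18.3 s on the robot clock: both plain attachments were released upright in the green bin, then the splined one was pressed home in the socket and is still gripped and held down with about 20 N; the bowl, carton and flask look untouched in the final pictures.

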